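Fit the pan bar and re-arm the gas cut-off

ROBOT

A 6-joint arm with a two-finger parallel gripper is mounted at the origin on the work surface. World frame = base frame: x ahead of the robot, y to its left, z up, the work surface at z = 0. Lengths are in mm, angles in rad, forces in N, time in s.
With the tool pointing down it reaches from about 275 to 1000 mm from the base axis. Payload 8.4 kg.
Tool frame: the origin (TCP) lies midway between the tips of the shut fingers; the grasp point (between the pads) lies 19 mm behind it; z points along the fingers, y is the line along which they close (so a half turn about z gives the same grasp; the last joint's range is limited). The gripper opens to 85 mm and grips with 20 to 120 N. Pads are 22 mm wide; open, the fingers measure 114 mm over their backs; the gripper's body (76 mm by 85 mm) begins 54 mm behind the grasp point. The pads swing forward as they close: fully open they stand 13 mm farther back than shut.
Start: joints at [1.273, 0.353, 1.633, -0, 1.155, -0.002], TCP at [182.189, 597.859, 231.281] pointing down, gripper open.
Joint ranges: [-2.63, 2.63], [-0.92, 2.1], [0.06, 2.66], [-1.3, 4.44], [0, 2.69], [-3.02, 3.02]. Speed limits (rad/s): [2.22, 2.22, 2.79, 3.14, 3.14, 3.14].

INTERFACE

Orientations are given as [roll, pitch, yaw] about the fixed x, y, z axes, in that order (R = Rz(yaw) Ry(pitch) Rx(roll)).
In Python, from rig import r gives the robot as it stands.
- The arm moves only by the shell command python3 -m inch 'ROWS' [OPENING] [FORCE]. ROWS is JSON, a list that holds one entry, the list of rows, each a list of 6 numbers: the shift along the tool's x, y, z scaled (see below), then the turn, a rotation vector about the tool's x, y, z scaled (see below). In form: [[[tx, ty, tz, wx, wy, wz], ...]]. A call has 1 to 8 rows; each row is the pose to reach, as a shift and turn from the pose commanded when the call began, along the tool's axes at that moment, turning the shorter way round; what a row does not reach only later rows make up. The controller multiplies each number of a shift by 20 cm and each number of a turn by pi rad. A row lasts 1/12 s, in which the tool goes at most 41.7 mm and 7.16 degrees, less where a joint would pass 70% of its speed; a pose out of reach is approached as far as the arm can. A call with a number of a shift or a turn outside -1 to 1 is refused whole. A call with a gripper value outside its range is refused whole. OPENING is the gripper's target within -1 to 1 (fully open at 1, half-way at 0, shut at -1), set as the call begins (- or left out, the last holds). The fingers move at their own pace and stop on an object; FORCE is the grip in N (left out, the last holds). Time passes only in rows, so rows that repeat a pose let the fingers close. It gives the time, the measured TCP pose, the force, the opening and the grip force at its end, in the units of the state.
- r.sense(): the state, without advancing time (a new reading comes with each control period).
- r.grab_frame(name): name is "scene" or "top" or "wrist"; returns the picture (420x560x3 uint8, red, green, blue); there is no depth.
- r.camera_info(name): a dict with "K" (3x3 intrinsics, pixels), "distortion" ([k1, k2, p1, p2, k3] as OpenCV has them; the pictures are not rectified), "rvec" (rotation vector, rad) and "tvec" (3), from world to camera coordinates, as OpenCV has them; the wrist camera has in their place "mount" (4x4, takes a point from camera to tool coordinates, whose origin is the TCP and whose axes are the flange's). Camera axes: x right, y down, z forward; pixel columns grow to the right and rows downward; lengths in mm; the calibration is good to about 2 mm. A picture is of the moment at which its call begins: read the wrist's pose just before it. camera_info takes no time and is no camera call.
- r.sign_off(): hands the job in; it is judged then, once.
The state is a dict: "clock": time; "qpos": joint angles; "qvel": joint speeds; "joint_efforts": joint torques, N m; "eef_pos": TCP position; "tcp_rot": TCP orientation; "contact_force": force on the tool from outside, world axes, zero at the start; "wrist_torque": the same for the moment, N m; "opening": opening from 0.0 (shut) to 1.0 (fully open); "grasp_force": force on a finger pad.
Only numpy, scipy, OpenCV 4.12 (cv2) and the standard library are available. Lean on these libraries where they do the work, as an engineer would, in place of code of your own. Each camera call takes 0.05 s, during which the arm holds its last target. There are 200 camera calls.

TASK

Lay the loose aluminium pan bar across the two slotted posts of the gas ring, flat in both slots and centred, setting it down rather than dropping it, and let go. Then re-arm the gas cut-off: press the roller lever on the grey box down just until its switch clicks, hold it there for about half a second without forcing it any further, and let it spring back up. Leave the bar in place and the crockery, pan, canister and spoon where they stand.

Things in the scene. Friction and masses are not known exactly. Their poses are not given: they have to be found in the camera images.
- bar: pan bar, plain aluminium flat bar lying loose on the table between the gas ring and the grey box: 220 mm long (its x), 20 mm wide (its y), 10 mm thick (its z), 130 g. Origin at the centre of its underside. Both ends and both faces are alike.
- ring: portable gas ring, fixed, yaw varies: dark round base 200 mm across, 42 mm high, brass burner in the middle (top at 59 mm), chrome knob on its -x rim (to 125 mm from the centre). Two steel posts with open-topped slots stand 85 mm either side of the centre along its y. It and the grey box may stand either side of the bar. Origin at the centre of its underside, z up.
- slots_mid (a point): midway between the ring's two posts at slot floor height (95 mm over the table), axes as the ring's. The laid bar has its underside centre here and its length along this y. Slots run along y, 26 mm wide in x between cheeks rising 12 mm above the slot floor; posts are 46 mm wide in x, 14 mm thick in y. 36 mm free height from the slot floor down to the burner.
- cutoff: gas cut-off, fixed: grey box 110 (x) x 75 (y) x 55 mm high, brass stubs on its y sides, black roller-lever switch on top (case to 81 mm over the table, side cheeks to 98 mm). Origin at the centre of its underside, z up. The steel lever runs along its x: hinge 30 mm to -x at 88 mm height, rising at 24 degrees to the white roller on the +x side.
- roller_top (a point): top of the lever's white turning roller (16 mm across, 12 mm wide), at rest 120 mm over the table at box x +23 mm; press straight down; nothing near is higher even when pressed. First comes play, 2 to 12 mm, unknown, at only 0.5 to 1 N; then the lever meets the switch plunger: about 3 N, climbing 1 to 1.4 N per mm. Click 2 to 3 mm further (about 6 N); ruined 6 mm or more further (about 11 N).
- plunger (a joint): travel in m of the spring plunger under the lever, inside the switch: 0 at rest and while the lever takes up its play. The switch clicks at 0.0012 and is overtravelled, which ruins it, above 0.0032. The roller moves about 1.8 times as far as the plunger. It springs back by itself when released.
- mug_yellow: bystander, leave alone: yellow plastic mug, 76 mm across, 85 mm high. Origin at the centre of its underside.
- mug_purple: bystander, leave alone: purple plastic mug, 76 mm across, 85 mm high. Origin at the centre of its underside.
- saucer: bystander, leave alone: white ceramic saucer, 130 mm across, 16 mm high. Origin at the centre of its underside.
- canister: bystander, leave alone: closed aluminium canister, 84 mm across, 120 mm high. Origin at the centre of its underside.
- saucepan: bystander, leave alone: steel saucepan, 160 mm across, 75 mm high, short black handle along its +y to 163 mm from the centre. Origin at the centre of its underside.
- spoon: bystander, leave alone: wooden spoon lying along its x. Origin at the centre of its underside.
- eggcup: bystander, leave alone: white egg cup, 46 mm across, 55 mm high. Origin at the centre of its underside.

How it is judged:
By the outcome, as a careful person would: the job done as asked, in the order asked, and still so for the second after the job is handed in, with the robot touching nothing.
It also fails if it takes over 51 s, if anything falls off the work surface, if the arm or the gripper's body presses on something with over 40 N, if the wrist force passes 120 N, or if a joint passes its speed limit or range.

## Working session

There is one attempt and no reset: what is moved stays moved. The work goes in short steps, Python scripts to look and compute and a shell command to move; the robot and the scene stay as the last step left them, time stands still between calls to the robot, and variables do not carry over. Pictures are saved under pics/ and viewed, at most 10 in all, crops included, and the job is handed in when it is done.

```bash
mkdir -p pics; ls; python3 - <<'E'
from rig import r
import cv2
s=r.sense();print(s)
for n in("scene","top"):
    im=r.grab_frame(n);cv2.imwrite(f"pics/{n}0.png",cv2.resize(im[:,:,::-1],(800,600),interpolation=cv2.INTER_CUBIC))
    print(n,r.camera_info(n))
print(r.camera_info("wrist"))
E
```

```text
pics
{'clock': 0.0, 'qpos': array([ 1.27263489e+00,  3.53657287e-01,  1.63416096e+00, -2.51362729e-05,
        1.15523152e+00, -2.40194424e-03]), 'qvel': array([-0.00105738, -0.00087322,  0.00087521,  0.00082839,  0.00078669,
       -0.00154322]), 'joint_efforts': array([-1.70580974e-03, -6.05277085e+01, -3.42045021e+01, -2.77614117e-04,
        9.84235638e-03,  5.65178368e-06]), 'eef_pos': array([182.02729633, 597.37913726, 230.54451528]), 'tcp_rot': array([-3.14013549e+00,  1.94821147e-05,  2.84584334e+00]), 'contact_force': array([ 0.24741349, -0.79514958,  0.06232762]), 'wrist_torque': array([ 0.02641419, -0.01946598,  0.00642441]), 'grasp_force': 0.0, 'opening': 1.001563367017273}
scene {'K': array([[464.08338488,   0.        , 281.09574335],
       [  0.        , 464.08338488, 204.3397292 ],
       [  0.        ,   0.        ,   1.        ]]), 'distortion': array([0.04523414, 0.        , 0.        , 0.        , 0.        ]), 'rvec': array([ 0.77530396,  2.76339636, -0.85509713]), 'tvec': array([ 496.06037329, -169.50142895, 1375.56237651])}
top {'K': array([[443.13644274,   0. 
[... 233 characters left out ...]
.17307507, -2.17050228,  0.10390639]), 'tvec': array([ -49.62487953,  551.28668707, 1287.79065386])}
{'K': array([[312.36087425,   0.        , 278.97663394],
       [  0.        , 312.36087425, 205.85940939],
       [  0.        ,   0.        ,   1.        ]]), 'distortion': array([-0.06762755,  0.        ,  0.        ,  0.        ,  0.        ]), 'mount': array([[-8.33639157e-04, -9.45340554e-01, -3.26083642e-01,
         8.53873072e+01],
       [ 9.99998276e-01, -1.32914469e-03,  1.29677358e-03,
         1.91458137e-01],
       [-1.65930500e-03, -3.26081999e-01,  9.45340032e-01,
        -1.42309168e+02],
       [ 0.00000000e+00,  0.00000000e+00,  0.00000000e+00,
         1.00000000e+00]])}
```

View pics/top0.png

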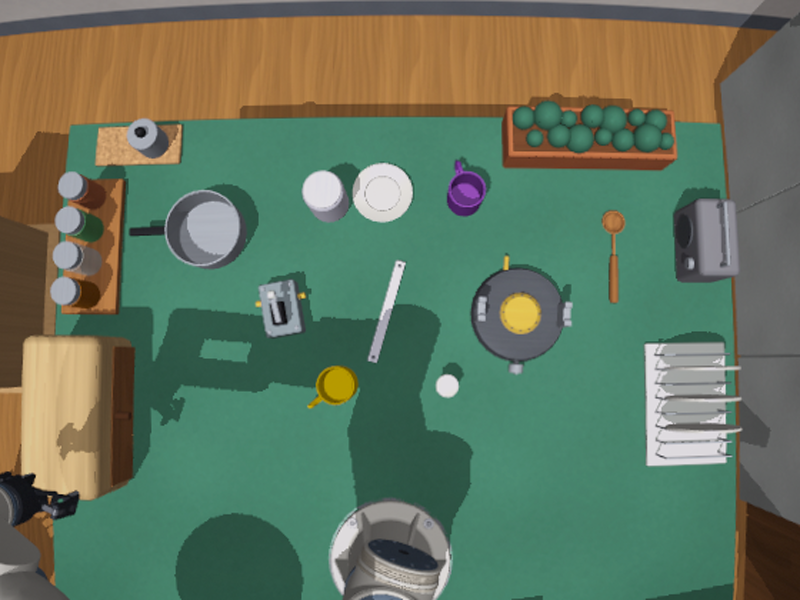

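View pics/scene0.png

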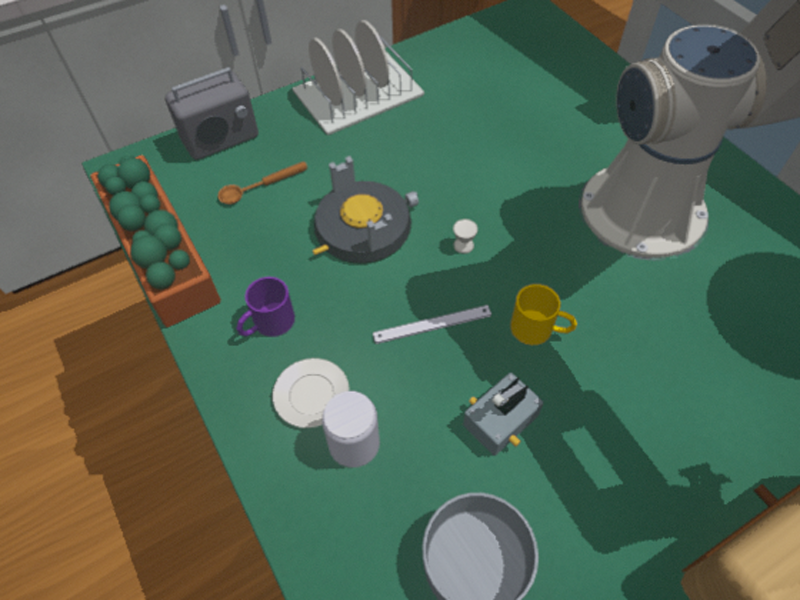

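The top view shows the bar from about (401,262) to (373,361), the ring centre near (518,313) with its knob at (516,367) and posts at (482,308) and (567,314), and the grey box near (281,307). The scene view agrees. I'll enlarge the top view to get finer readings.

```bash
cat > h.py <<'E'
from rig import r
import numpy as np, cv2
from scipy.spatial.transform import Rotation as R
def cam(n, pose=None):
    c=r.camera_info(n)
    if 'rvec' in c:
        Rc=cv2.Rodrigues(c['rvec'])[0]; t=np.array(c['tvec'])
    else:
        p,rot=pose; M=np.array(c['mount']); Rt=R.from_euler('xyz',rot).as_matrix()
        Rw=Rt@M[:3,:3]; o=Rt@M[:3,3]+np.array(p); Rc=Rw.T; t=-Rc@o
    return np.array(c['K']),np.array(c['distortion']),Rc,t
def ray(n,uv,pose=None):
    K,D,Rc,t=cam(n,pose)
    x=cv2.undistortPoints(np.array(uv,float).reshape(-1,1,2),K,D).reshape(-1,2)
    return -Rc.T@t,(np.c_[x,np.ones(len(x))]@Rc)
def atz(n,uv,z,pose=None):
    o,d=ray(n,uv,pose); z=np.broadcast_to(np.array(z,float),len(d))
    return o+d*((z-o[2])/d[:,2])[:,None]
def proj(n,P,pose=None):
    K,D,Rc,t=cam(n,pose)
    return cv2.projectPoints(np.array(P,float).reshape(-1,3),cv2.Rodrigues(Rc)[0],t,K,D)[0].reshape(-1,2)
def tool(dp,yaw_to=None):
    "world shift -> scaled tool shift at measured pose"
    Rt=R.from_euler('xyz',r.sense()['tcp_rot']); return Rt.inv().apply(dp)/200
E
python3 - <<'E'
from h import *
im=cv2.imread('pics/top0.png')
im=r.grab_frame('top')[:,:,::-1]
c=im[165:270,170:410]
cv2.imwrite('pics/topc.png',cv2.resize(c,(800,350),interpolation=cv2.INTER_CUBIC))
E
```

```text
(no output)
```

View pics/topc.png

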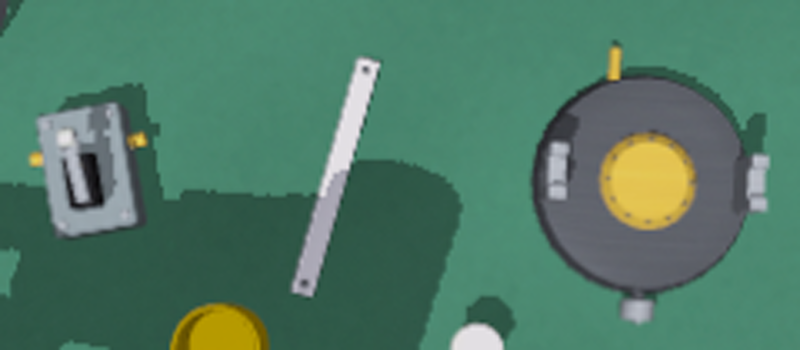

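The crop (3.33x) shows the bar corners at (357,57), (381,65), (313,297) and (291,291). The post tops are at (558,170) and (759,182), the burner at (647,182), and the box-top corners at (38,118), (120,103), (140,222) and (60,237). The roller is near (66,137).

```bash
python3 - <<'E'
from h import *
np.set_printoptions(precision=1,suppress=True)
f=lambda L:[((u+.5)/3.3333+170-.5,(v+.5)/3.3333+165-.5) for u,v in L]
b=atz('top',f([(357,57),(381,65),(313,297),(291,291)]),10);c=b.mean(0)
d=(b[0]+b[1]-b[2]-b[3])/2;print('bar',c,np.linalg.norm(d),np.degrees(np.arctan2(d[1],d[0])))
p=atz('top',f([(558,170),(759,182)]),107);d=p[0]-p[1]
print('posts',p,p.mean(0),np.linalg.norm(d),'y-dir',np.degrees(np.arctan2(d[1],d[0])))
print('burner',atz('top',f([(647,182)]),59))
q=atz('top',f([(38,118),(120,103),(140,222),(60,237)]),55);d=(q[0]+q[1]-q[2]-q[3]);print('box',q.mean(0),'xdir',np.degrees(np.arctan2(d[1],d[0])))
print('roller',atz('top',f([(66,137)]),118))
s=r.sense();Rt=R.from_euler('xyz',s['tcp_rot']);print(Rt.as_matrix())
E
```

```text
bar [515.6   7.8  10. ] 218.3899917448108 -15.747262600353192
posts [[ 514.8 -181.9  107. ]
 [ 504.7 -351.5  107. ]] [ 509.8 -266.7  107. ] 169.87217322585653 y-dir 86.59134543085241
burner [[ 507.9 -264.6   59. ]]
box [518.2 221.5  55. ] xdir 11.22532271121248
roller [[540.9 228.4 118. ]]
[[-1.   0.3 -0. ]
 [ 0.3  1.  -0. ]
 [ 0.  -0.  -1. ]]
```

```bash
python3 -m inch '[[[-0.82,-0.78,0,0,0,0],[-0.82,-0.78,0,0,0,0],[-0.82,-0.78,0,0,0,0],[-0.82,-0.78,0,0,0,0],[-0.82,-0.78,0,0,0,0],[-0.82,-0.78,0,0,0,0]]]' 1; python3 -m inch '[[[-0.82,-0.78,0,0,0,0],[-0.82,-0.78,0,0,0,0],[-0.82,-0.78,0,0,0,0],[-0.82,-0.78,0,0,0,0],[-0.82,-0.78,0,0,0,0],[-0.82,-0.78,0,0,0,0]]]'; python3 -m inch '[[[-0.82,-0.78,0,0,0,-0.0067],[-0.82,-0.78,0,0,0,-0.0067],[-0.82,-0.78,0,0,0,-0.0067],[-0.82,-0.78,0,0,0,-0.0067],[-0.82,-0.78,0,0,0,-0.0067],[-0.82,-0.78,0,0,0,-0.0067],[-0.82,-0.78,0,0,0,-0.0067],[-0.82,-0.78,0,0,0,-0.0067]]]'
python3 - <<'E'
from h import *
s=r.sense();print(s['eef_pos'],s['tcp_rot'],tool(np.array([515.6,7.8,20])-s['eef_pos']))
im=r.grab_frame('wrist')[:,:,::-1];P=(s['eef_pos'],s['tcp_rot']);np.save('pose1.npy',np.array(P))
cv2.imwrite('pics/w1.png',cv2.resize(im,(800,600),interpolation=cv2.INTER_CUBIC))
E
```

```text
clock: 0.65
eef_pos: [294.6, 396.8, 231.0]
tcp_rot: [-3.14, 0.001, 2.845]
contact_force: [0.4, 0.1, 0.2]
opening: 1.002
grasp_force: 0.0
clock: 1.15
eef_pos: [406.3, 200.3, 231.3]
tcp_rot: [-3.141, 0.001, 2.844]
contact_force: [-0.3, 1.4, -0.5]
opening: 1.0
grasp_force: 0.0
clock: 1.82
eef_pos: [516.3, 6.0, 230.9]
tcp_rot: [-3.142, -0.001, 2.864]
contact_force: [-0.1, -0.2, 0.0]
opening: 1.003
grasp_force: 0.0
[516.33523035   5.99976438 230.89049245] [-3.14157722e+00 -9.26614413e-04  2.86445077e+00] [0.00502159 0.00766815 1.05445745]
```

View pics/w1.png

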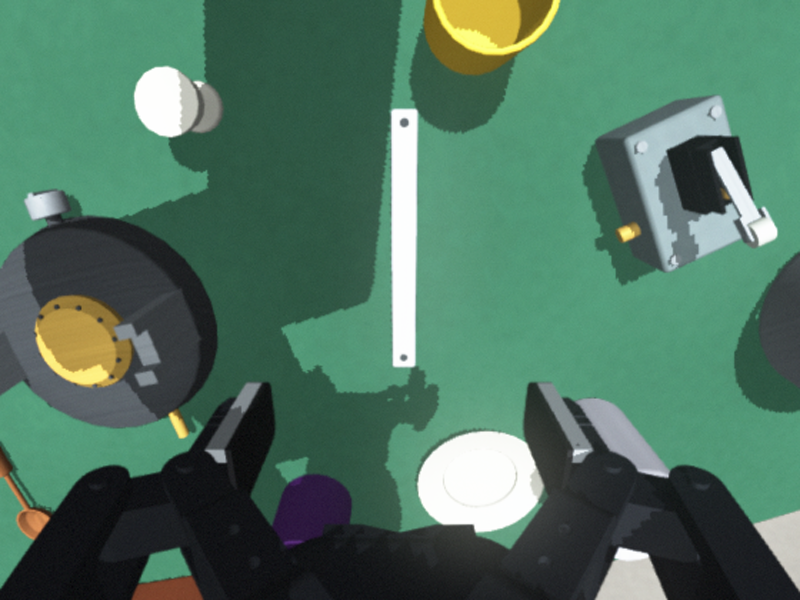

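The wrist view (1.43x) shows the bar corners at (392,109), (417,109), (415,366) and (393,366), parallel to the tool x axis.

```bash
python3 - <<'E'
from h import *
P=np.load('pose1.npy')
b=atz('wrist',(np.array([(392,109),(417,109),(415,366),(393,366)])+.5)/1.42857-.5,10,P);d=(b[0]+b[1]-b[2]-b[3])/2
print(b.mean(0),np.linalg.norm(d),np.degrees(np.arctan2(-d[1],-d[0])))
c=b.mean(0);c[2]=40;print(tool(c-P[0]))
E
```

```text
[517.52704796  11.20319218  10.        ] 218.41633601584465 -15.817871991692385
[2.54393826e-04 2.65992926e-02 9.54454985e-01]
```

```bash
python3 -m inch '[[[0.0025,0.018,0.2,0,0,0],[0.0025,0.018,0.4,0,0,0],[0.0025,0.018,0.6,0,0,0],[0.0025,0.018,0.8,0,0,0],[0.0025,0.018,0.95,0,0,0],[0.0025,0.018,0.95,0,0,0]]]'; python3 -m inch '[[[0,0,0.09,0,0,0],[0,0,0.14,0,0,0],[0,0,0.17,0,0,0],[0,0,0.186,0,0,0],[0,0,0.186,0,0,0]]]'; python3 -m inch '[[[0,0,0,0,0,0],[0,0,0,0,0,0],[0,0,0,0,0,0],[0,0,0,0,0,0],[0,0,0,0,0,0],[0,0,0,0,0,0],[0,0,0,0,0,0],[0,0,0,0,0,0]]]' -1 50
```

```text
clock: 2.37
eef_pos: [512.0, 11.7, 36.3]
tcp_rot: [-3.139, -0.009, 2.869]
contact_force: [-1.1, -0.4, -0.5]
opening: 1.0
grasp_force: 0.0
clock: 2.78
eef_pos: [517.1, 10.7, 4.6]
tcp_rot: [3.141, 0.0, 2.867]
contact_force: [-1.1, 0.2, 0.5]
opening: 1.001
grasp_force: 0.0
clock: 3.45
eef_pos: [517.1, 10.3, 4.5]
tcp_rot: [3.142, 0.0, 2.867]
contact_force: [-2.0, -0.0, 7.1]
opening: 0.212
grasp_force: 48.8
```

```bash
python3 -m inch '[[[0,0,-0.05,0,0,0],[0,0,-0.2,0,0,0],[0,0,-0.4,0,0,0],[0,0,-0.6,0,0,0],[0,0,-0.78,0,0,0],[0,0,-0.88,0,0,0],[0,0,-0.88,0,0,0]]]' && python3 -m inch '[[[-0.17,-0.67,0,0,0,0.216],[-0.17,-0.67,0,0,0,0.216],[-0.17,-0.67,0,0,0,0.216],[-0.17,-0.67,0,0,0,0.216],[-0.17,-0.67,0,0,0,0.216],[-0.17,-0.67,0,0,0,0.216],[-0.17,-0.67,0,0,0,0.216],[-0.17,-0.67,0,0,0,0.216]]]'
python3 - <<'E'
from h import *
s=r.sense();print(s['eef_pos'],s['tcp_rot'],s['contact_force'])
print(tool(np.array([509,-210,180])-s['eef_pos']))
E
```

```text
clock: 4.03
eef_pos: [519.6, 10.4, 185.5]
tcp_rot: [3.139, 0.008, 2.867]
contact_force: [0.8, 0.4, -0.9]
opening: 0.208
grasp_force: 49.5
clock: 4.7
eef_pos: [512.6, -127.7, 179.3]
tcp_rot: [-3.141, -0.001, 2.19]
contact_force: [0.2, 0.2, -2.4]
opening: 0.212
grasp_force: 49.6
[ 512.56012357 -127.70925361  179.29916457] [-3.14061927e+00 -1.20447893e-03  2.19028139e+00] [ 0.22140682  0.18323526 -2.42929796]
[-0.32465661 -0.25339315 -0.00364858]
```

```bash
python3 -m inch '[[[-0.55,-0.42,0,0,0,0.216],[-0.55,-0.42,0,0,0,0.216],[-0.55,-0.42,0,0,0,0.216],[-0.55,-0.42,0,0,0,0.216],[-0.55,-0.42,0,0,0,0.216],[-0.55,-0.42,0,0,0,0.216],[-0.55,-0.42,0,0,0,0.216],[-0.55,-0.42,0,0,0,0.216]]]'
python3 - <<'E'
from h import *
s=r.sense();print(s['eef_pos'],s['tcp_rot'],s['contact_force'])
im=r.grab_frame('wrist')[:,:,::-1];np.save('pose2.npy',np.array([s['eef_pos'],s['tcp_rot']]))
cv2.imwrite('pics/w2.png',cv2.resize(im,(800,600),interpolation=cv2.INTER_CUBIC))
E
```

```text
clock: 5.37
eef_pos: [508.3, -265.7, 179.7]
tcp_rot: [-3.141, -0.0, 1.514]
contact_force: [-0.3, -0.3, -1.9]
opening: 0.207
grasp_force: 49.6
[ 508.25294078 -265.72616254  179.66761675] [-3.14086329e+00 -3.36602339e-04  1.51380723e+00] [-0.32296386 -0.32681752 -1.88148007]
```

View pics/w2.png

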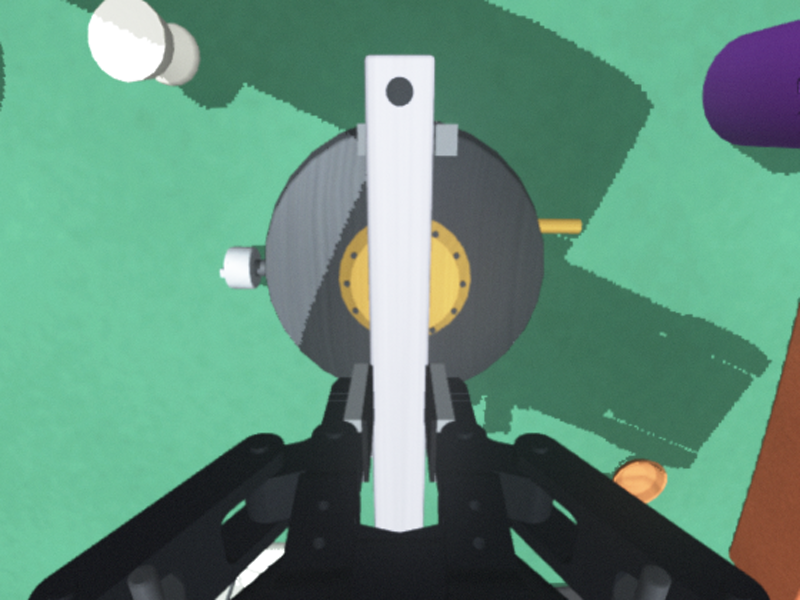

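The wrist view shows the held bar at x 367–434 (centre 400) with its end at y≈55. The near post top is at x 357–457, y 123–156, the burner centre is about (405,277), and the knob is at (240,268).

```bash
python3 - <<'E'
from h import *
np.set_printoptions(precision=1,suppress=True)
P=np.load('pose2.npy');g=lambda L:(np.array(L)+.5)/1.42857-.5
print('post',atz('wrist',g([(407,140)]),107,P),'widths',atz('wrist',g([(357,140),(457,140)]),107,P)[:,:2])
print('burner',atz('wrist',g([(405,277)]),59,P),'knob',atz('wrist',g([(238,268)]),[21],P),'rim',atz('wrist',g([(266,265),(544,265)]),42,P))
zt=P[0][2]-4.5+10
e=atz('wrist',g([(400,56),(400,300)]),zt,P);print('bar end',e,'offset from TCP',e[0]-P[0])
d=e[0]-e[1];print(np.degrees(np.arctan2(d[1],d[0])))
s=r.sense();print(s['eef_pos'],R.from_euler('xyz',s['tcp_rot']).as_matrix()[:,0])
E
```

```text
post [[ 515.8 -180.3  107. ]] widths [[ 492.9 -178.9]
 [ 538.7 -181.5]]
burner [[ 511.2 -260.2   59. ]] knob [[ 393.8 -258.2   21. ]] rim [[ 421.  -251.9   42. ]
 [ 602.3 -262.3   42. ]]
bar end [[ 513.8 -157.9  185.2]
 [ 509.7 -230.   185.2]] offset from TCP [  5.5 107.8   5.5]
86.73359250521429
[ 508.4 -265.7  179.8] [0.1 1.  0. ]
```

```bash
python3 -m inch '[[[0.016,0.014,0.08,0,0,0],[0.016,0.014,0.18,0,0,0],[0.016,0.014,0.26,0,0,0],[0.016,0.014,0.31,0,0,0],[0.016,0.014,0.31,0,0,0],[0.016,0.014,0.31,0,0,0]]]'
python3 - <<'E'
from h import *
s=r.sense();print(s['eef_pos'],s['tcp_rot'],s['contact_force'])
np.save('pose3.npy',np.array([s['eef_pos'],s['tcp_rot']]))
w=r.grab_frame('wrist')[:,:,::-1];t=r.grab_frame('top')[:,:,::-1];c=r.grab_frame('scene')[:,:,::-1]
A=cv2.resize(w[20:160,170:370],(400*2,280*2),interpolation=cv2.INTER_CUBIC)
cv2.imwrite('pics/w3.png',A)
B=np.hstack([cv2.resize(t[170:270,310:420],(400,364),interpolation=cv2.INTER_CUBIC),cv2.resize(c[90:200,200:310],(400,364),interpolation=cv2.INTER_CUBIC)])
cv2.imwrite('pics/ts3.png',B)
E
```

```text
clock: 5.92
eef_pos: [511.4, -262.8, 118.0]
tcp_rot: [-3.141, -0.0, 1.511]
contact_force: [0.1, 0.5, -1.5]
opening: 0.212
grasp_force: 49.6
[ 511.38348053 -262.80256536  117.96463813] [-3.14076015e+00 -3.32476260e-04  1.51126590e+00] [ 0.05863966  0.45361138 -1.5313226 ]
```

View pics/w3.png

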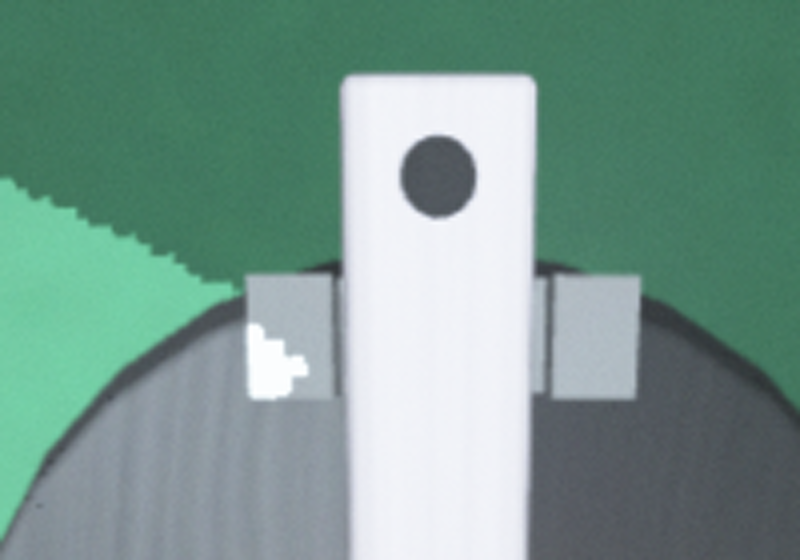

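View pics/ts3.png

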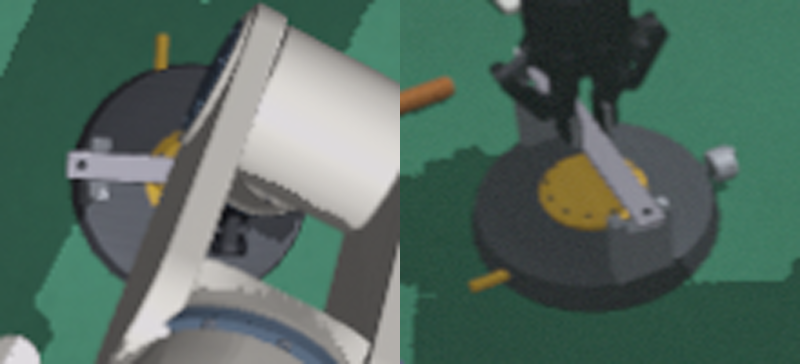

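The near post spans x 246–640 (centre 443), y 275–399. The bar is centred at x≈439, with its end at y≈75, so it lines up with the slot to about 0.5 mm.

```bash
python3 - <<'E'
from h import *
np.set_printoptions(precision=2,suppress=True)
P=np.load('pose3.npy');g=lambda L:(np.array(L)+.5)/4-.5+[170,20]
p=atz('wrist',g([(443,337)]),107,P)[0];w=atz('wrist',g([(246,399),(640,399)]),107,P);zt=P[0][2]+5.5
e=atz('wrist',g([(439,75),(438.5,335),(439.5,540)]),zt,P)
print(p,w[1]-w[0],np.degrees(np.arctan2(*(w[1]-w[0])[1::-1])),e)
d=e[0]-e[2];a=np.arctan2(d[1],d[0]);print(np.degrees(a))
u=np.array([np.cos(np.radians(86.6)),np.sin(np.radians(86.6)),0])
print('ring c',p-85*u,'bar c',e[0]-110*u,'err',(p-85*u)-(e[0]-110*u),'along bar',u@((p-85*u)-(e[0]-110*u)))
E
```

```text
[ 515.94 -180.19  107.  ] [46.89 -2.82  0.  ] -3.4447348381408194 [[ 517.   -154.73  123.46]
 [ 515.44 -179.75  123.46]
 [ 514.25 -201.33  123.46]]
86.62885861351828
ring c [ 510.89 -265.05  107.  ] bar c [ 510.47 -264.54  123.46] err [  0.42  -0.51 -16.46] along bar -0.4832661819894084
```

```bash
python3 -m inch '[[[-0.0024,0.002,0.01,0,0,0],[-0.0024,0.002,0.03,0,0,0],[-0.0024,0.002,0.05,0,0,0],[-0.0024,0.002,0.065,0,0,0],[-0.0024,0.002,0.078,0,0,0],[-0.0024,0.002,0.084,0,0,0],[-0.0024,0.002,0.084,0,0,0]]]'; python3 -m inch '[[[0,0,0.003,0,0,0],[0,0,0.006,0,0,0],[0,0,0.006,0,0,0],[0,0,0.006,0,0,0]]]'
```

```text
clock: 6.65
eef_pos: [511.6, -263.5, 100.8]
tcp_rot: [-3.141, -0.0, 1.51]
contact_force: [0.0, 0.4, -1.4]
opening: 0.21
grasp_force: 49.6
clock: 6.98
eef_pos: [511.9, -263.6, 100.1]
tcp_rot: [3.141, 0.0, 1.51]
contact_force: [-0.5, 0.7, -1.3]
opening: 0.215
grasp_force: 49.6
```

```bash
python3 -m inch '[[[0,0,0.002,0,0,0],[0,0,0.004,0,0,0],[0,0,0.004,0,0,0]]]';python3 -m inch '[[[0,0,0.002,0,0,0],[0,0,0.004,0,0,0],[0,0,0.004,0,0,0]]]'
```

```text
clock: 7.23
eef_pos: [511.9, -263.7, 99.6]
tcp_rot: [3.141, 0.0, 1.51]
contact_force: [-1.0, 0.3, 2.5]
opening: 0.209
grasp_force: 50.0
clock: 7.48
eef_pos: [512.0, -263.7, 99.5]
tcp_rot: [3.141, 0.0, 1.51]
contact_force: [-4.0, 1.7, 11.0]
opening: 0.211
grasp_force: 51.1
```

```bash
python3 -m inch '[[[0,0,-0.002,0,0,0],[0,0,-0.002,0,0,0],[0,0,-0.002,0,0,0],[0,0,-0.002,0,0,0],[0,0,-0.002,0,0,0],[0,0,-0.002,0,0,0]]]' 0.2; python3 -m inch '[[[0,0,-0.03,0,0,0],[0,0,-0.15,0,0,0],[0,0,-0.3,0,0,0],[0,0,-0.45,0,0,0],[0,0,-0.5,0,0,0],[0,0,-0.5,0,0,0]]]'
python3 - <<'E'
from h import *
s=r.sense();print(s['eef_pos'],s['tcp_rot'],s['contact_force'])
np.save('pose4.npy',np.array([s['eef_pos'],s['tcp_rot']]))
w=r.grab_frame('wrist')[:,:,::-1];c=r.grab_frame('scene')[:,:,::-1]
B=np.hstack([cv2.resize(w[20:300,160:400],(400,467),interpolation=cv2.INTER_CUBIC),cv2.resize(c[90:200,205:299],(400,467),interpolation=cv2.INTER_CUBIC)])
cv2.imwrite('pics/p4.png',B)
E
```

```text
clock: 7.98
eef_pos: [511.8, -263.6, 98.7]
tcp_rot: [-3.141, -0.0, 1.51]
contact_force: [0.3, 0.2, -0.7]
opening: 0.599
grasp_force: 0.0
clock: 8.48
eef_pos: [513.5, -264.5, 202.3]
tcp_rot: [3.136, 0.002, 1.51]
contact_force: [-0.2, -0.7, 0.6]
opening: 0.601
grasp_force: 0.0
[ 513.51383036 -264.52319168  202.30568141] [3.13634555e+00 2.35097608e-03 1.50965086e+00] [-0.18922442 -0.7111275   0.58065423]
```

View pics/p4.png

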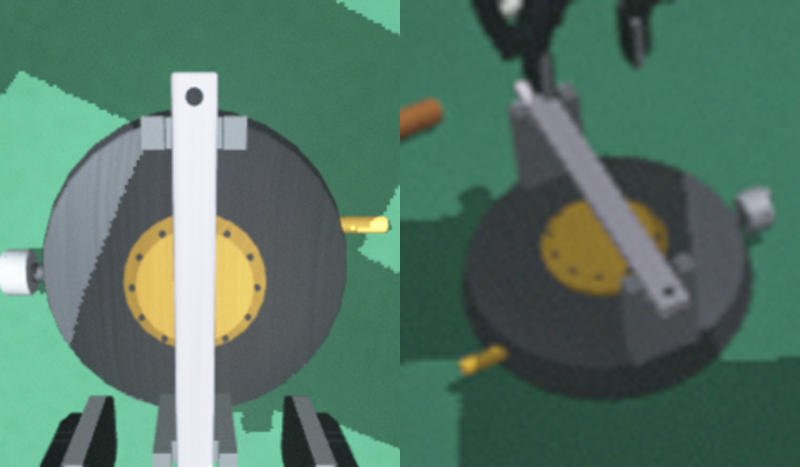

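The bar is flat in both slots and centred. Next I'll move over to the cut-off with the gripper shut.

```bash
python3 -m inch '[[[0.82,-0.005,0,0,0,0],[0.82,-0.005,0,0,0,0],[0.82,-0.005,0,0,0,0],[0.82,-0.005,0,0,0,0],[0.82,-0.005,0,0,0,0]]]' -1 60; python3 -m inch '[[[0.82,-0.005,0,0,0,0],[0.82,-0.005,0,0,0,0],[0.82,-0.005,0,0,0,0],[0.82,-0.005,0,0,0,0],[0.82,-0.005,0,0,0,0]]]'; python3 -m inch '[[[0.6,-0.005,0,0,0,0],[0.6,-0.005,0,0,0,0],[0.6,-0.005,0,0,0,0],[0.6,-0.005,0,0,0,0],[0.6,-0.005,0,0,0,0],[0.6,-0.005,0,0,0,0]]]'
python3 - <<'E'
from h import *
s=r.sense();print(s['eef_pos'],s['tcp_rot'],s['contact_force'])
np.save('pose5.npy',np.array([s['eef_pos'],s['tcp_rot']]))
w=r.grab_frame('wrist')[:,:,::-1]
cv2.imwrite('pics/w5.png',cv2.resize(w,(800,600),interpolation=cv2.INTER_CUBIC))
print(proj('wrist',[[540.8,227,120],[518.2,221.5,55]],np.load('pose5.npy'))*1.4286)
E
```

```text
clock: 9.0
eef_pos: [519.4, -94.1, 196.8]
tcp_rot: [-3.138, -0.003, 1.513]
contact_force: [0.1, -0.7, -0.3]
opening: 0.0
grasp_force: 0.0
clock: 9.42
eef_pos: [529.1, 69.3, 197.2]
tcp_rot: [-3.139, -0.002, 1.513]
contact_force: [0.5, -0.5, -0.0]
opening: 0.0
grasp_force: 0.0
clock: 9.92
eef_pos: [535.3, 183.0, 197.3]
tcp_rot: [-3.139, 0.002, 1.51]
contact_force: [-1.0, -0.4, -0.5]
opening: 0.0
grasp_force: 0.0
[535.31099418 182.99110418 197.34642775] [-3.13912171e+00  1.51337137e-03  1.51047020e+00] [-0.98873589 -0.39451585 -0.47607242]
[[406.81594837 227.11415987]
 [370.48293535 219.05722091]]
```

View pics/w5.png

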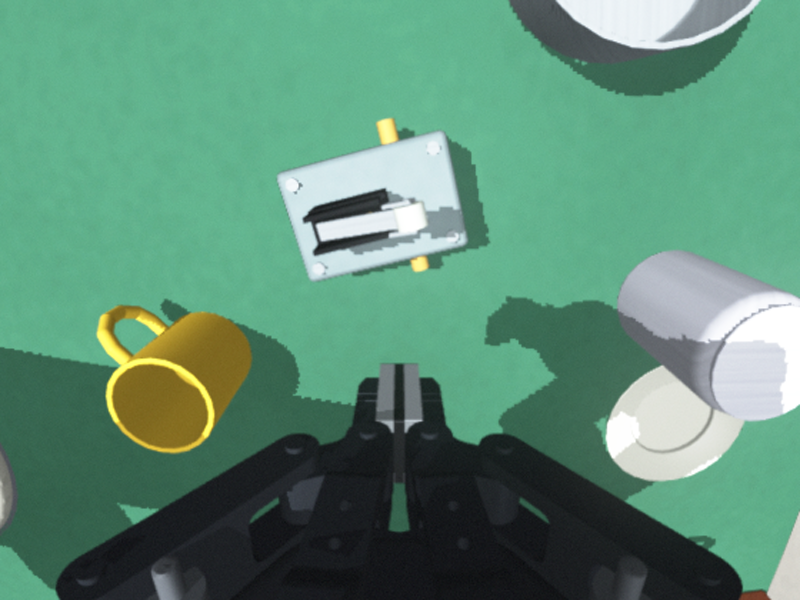

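The roller shows at (411,217), the lever runs left from it, and the shut fingertips are at about (398,365).

```bash
python3 - <<'E'
from h import *
np.set_printoptions(precision=3,suppress=True)
P=np.load('pose5.npy');g=lambda L:(np.array(L)+.5)/1.42857-.5
print(atz('wrist',g([(411,217),(411,217)]),[117,120],P))
q=atz('wrist',g([(279,175),(442,131),(466,244),(313,279)]),55,P);print(q.mean(0),np.degrees(np.arctan2(*(q[1]-q[0]+q[2]-q[3])[1::-1])))
s=r.sense();print(s['eef_pos'],s['tcp_rot'])
for z in(200,125):print(tool(np.array([543,229,z])-s['eef_pos']))
E
```

```text
[[543.082 231.51  117.   ]
 [543.038 232.    120.   ]]
[520.977 227.748  55.   ] 10.306778172650452
[535.493 182.531 197.679] [-3.14   0.001  1.509]
[ 0.234  0.023 -0.012]
[0.235 0.024 0.363]
```

```bash
python3 -m inch '[[[0.12,0.014,0,0,0,0],[0.24,0.028,0,0,0,0],[0.24,0.028,0.1,0,0,0],[0.24,0.028,0.2,0,0,0],[0.24,0.028,0.28,0,0,0],[0.24,0.028,0.32,0,0,0],[0.24,0.028,0.33,0,0,0],[0.24,0.028,0.33,0,0,0]]]';  python3 -m inch '[[[0,0,0,0,0,0],[0,0,0.0,0,0,0],[0,0,0.0,0,0,0],[0,0,0,0,0,0]]]'
python3 - <<'E'
from h import *
s=r.sense();print(s['clock'],s['eef_pos'],s['contact_force'],s['joint_efforts'].round(2))
E
```

```text
clock: 10.63
eef_pos: [544.6, 230.2, 132.5]
tcp_rot: [-3.141, 0.001, 1.508]
contact_force: [0.5, 0.3, -0.2]
opening: -0.0
grasp_force: 0.0
clock: 10.97
eef_pos: [545.1, 231.4, 133.7]
tcp_rot: [3.14, -0.001, 1.51]
contact_force: [0.3, -0.1, -0.2]
opening: -0.001
grasp_force: 0.0
10.9667 [545.10038445 231.40902879 133.65879087] [ 0.34673997 -0.11117799 -0.2340983 ] [ -0.1  -59.48 -29.18  -0.    -0.    -0.  ]
```

```bash
python3 -m inch '[[[0,0,0.03,0,0,0],[0,0,0.06,0,0,0],[0,0,0.07,0,0,0],[0,0,0.07,0,0,0],[0,0,0.07,0,0,0]]]'|grep -E "eef|cont"; for i in 1 2 3; do python3 -m inch '[[[0,0,0.005,0,0,0],[0,0,0.005,0,0,0],[0,0,0.005,0,0,0]]]'|grep -E "eef|cont"; done
```

```text
eef_pos: [544.5, 231.2, 118.5]
contact_force: [0.0, -0.4, 0.7]
eef_pos: [544.8, 231.3, 118.0]
contact_force: [0.8, -0.1, 0.5]
eef_pos: [544.7, 231.3, 116.9]
contact_force: [0.0, 0.3, 1.2]
eef_pos: [544.7, 231.3, 115.8]
contact_force: [-0.0, -0.5, 0.9]
```

```bash
python3 -m inch '[[[0,0,0.005,0,0,0],[0,0,0.005,0,0,0],[0,0,0.005,0,0,0]]]'|grep -E "eef|cont"; python3 -m inch '[[[0,0,0.005,0,0,0],[0,0,0.005,0,0,0],[0,0,0.005,0,0,0]]]'|grep -E "eef|cont"
```

```text
eef_pos: [544.7, 231.3, 114.8]
contact_force: [-0.5, 0.1, 0.2]
eef_pos: [544.6, 231.3, 113.8]
contact_force: [-0.1, 0.9, 0.4]
```

```bash
python3 -m inch '[[[0,0,0.005,0,0,0],[0,0,0.005,0,0,0],[0,0,0.005,0,0,0]]]'|grep -E "eef|cont"
```

```text
eef_pos: [544.7, 231.3, 112.8]
contact_force: [-0.4, -1.0, -0.0]
```

```bash
python3 -m inch '[[[0,0,0.005,0,0,0],[0,0,0.005,0,0,0],[0,0,0.005,0,0,0]]]'|grep -E "eef|cont"; python3 -m inch '[[[0,0,0.005,0,0,0],[0,0,0.005,0,0,0],[0,0,0.005,0,0,0]]]'|grep -E "eef|cont"
```

```text
eef_pos: [544.7, 231.3, 111.8]
contact_force: [0.5, -0.8, 0.8]
eef_pos: [544.7, 231.3, 110.8]
contact_force: [-0.9, 0.1, 0.4]
```

```bash
python3 -m inch '[[[0,0,0.005,0,0,0],[0,0,0.005,0,0,0],[0,0,0.005,0,0,0]]]'|grep -E "eef|cont"; python3 -m inch '[[[0,0,0.005,0,0,0],[0,0,0.005,0,0,0],[0,0,0.005,0,0,0]]]'|grep -E "eef|cont"
```

```text
eef_pos: [544.7, 231.3, 109.8]
contact_force: [1.3, 0.3, 0.6]
eef_pos: [544.9, 231.3, 109.0]
contact_force: [-0.2, 0.3, 2.8]
```

```bash
cat > avg.py <<'E'
from h import *
L=[]
for i in range(5):
    r.grab_frame('wrist');s=r.sense();L.append(np.r_[s['eef_pos'][2],s['contact_force']])
print(s['clock'],np.mean(L,0).round(2))
E
python3 avg.py; python3 -m inch '[[[0,0,0.005,0,0,0],[0,0,0.005,0,0,0],[0,0,0.005,0,0,0]]]'|grep -E "clock|eef|cont"; python3 avg.py
```

```text
14.1333 [109.02   0.44  -0.3    2.79]
clock: 14.38
eef_pos: [544.8, 231.3, 107.9]
contact_force: [-0.3, 0.4, 4.0]
14.6333 [ 1.0795e+02  3.6000e-01 -3.0000e-02  3.5300e+00]
```

```bash
python3 -m inch '[[[0,0,0.005,0,0,0],[0,0,0.005,0,0,0],[0,0,0.005,0,0,0]]]'|grep -E "eef|cont"; python3 avg.py
```

```text
eef_pos: [544.8, 231.3, 106.9]
contact_force: [0.2, 0.6, 4.4]
15.1333 [106.93  -0.21  -0.24   4.85]
```

```bash
python3 -m inch '[[[0,0,0.0045,0,0,0],[0,0,0.0085,0,0,0],[0,0,0.0085,0,0,0],[0,0,0.0085,0,0,0],[0,0,0.0085,0,0,0],[0,0,0.0085,0,0,0],[0,0,0.0085,0,0,0],[0,0,0.0085,0,0,0]]]'
```

```text
clock: 15.8
eef_pos: [544.9, 231.3, 105.4]
tcp_rot: [3.141, -0.0, 1.51]
contact_force: [0.6, -1.2, 6.8]
opening: 0.0
grasp_force: 3.2
```

```bash
python3 -m inch '[[[0,0,-0.03,0,0,0],[0,0,-0.1,0,0,0],[0,0,-0.25,0,0,0],[0,0,-0.4,0,0,0],[0,0,-0.5,0,0,0],[0,0,-0.5,0,0,0],[0,0,-0.5,0,0,0]]]'
python3 - <<'E'
from h import *
s=r.sense();w=r.grab_frame('wrist')[:,:,::-1];t=r.grab_frame('top')[:,:,::-1];c=r.grab_frame('scene')[:,:,::-1]
q=lambda a,w,h:cv2.resize(a,(w,h),interpolation=cv2.INTER_CUBIC)
cv2.imwrite('pics/end.png',np.vstack([np.hstack([q(t,400,300),q(c,400,300)]),np.hstack([q(w,400,300),q(t[165:270,310:450],400,300)])]))
E
```

```text
clock: 16.38
eef_pos: [545.0, 231.4, 206.1]
tcp_rot: [3.14, -0.001, 1.51]
contact_force: [-0.4, -0.6, -1.0]
opening: -0.003
grasp_force: 0.0
```

View pics/end.png

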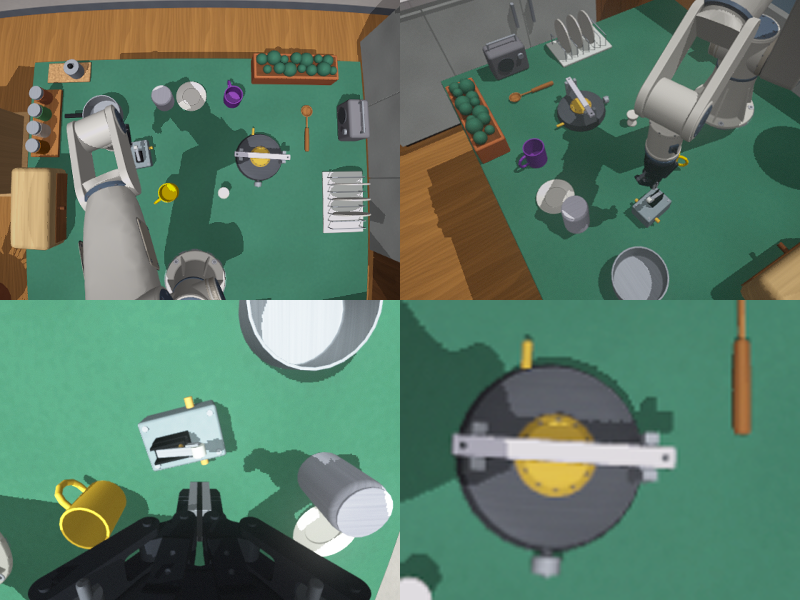

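The bar lies in both slots, the lever is back up, and nothing else has moved.

```bash
python3 -c "
from rig import r
print(r.sign_off())"
```

```text
the job is handed in; nothing more can be done
None
```

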